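# Lock the push-and-twist cap on the sample canister

## Robot

A 6-joint arm with a two-finger parallel gripper is mounted at the origin on the work surface. World frame = base frame: x ahead of the robot, y to its left, z up, the work surface at z = 0. Lengths are in m, angles in rad, forces in N, time in s.
With the tool pointing down it reaches from about 0.25 to 0.775 m from the base axis. Payload 4 kg.
Tool frame: the origin (TCP) lies midway between the tips of the shut fingers; the grasp point (between the pads) lies robot.tcp_to_grasp behind it (robot.tcp_to_grasp is the distance from the TCP to the grasp point, in m); y points along the fingers, x is the direction in which the jaws open and shut, and the axes are right-handed (so a half turn about y gives the same grasp; the last joint's range is limited). The gripper opens to 94 mm and grips with 3 to 60 N. Pads are 16 mm wide; open, the fingers measure 119 mm over their backs; the gripper's body (75 mm by 177 mm) begins 78 mm behind the grasp point.
Start: joints at [1.105, 0.087, 1.371, -0, 1.684, -0.103], TCP at [0.195, 0.514, 0.206] pointing down, gripper open.
Joint ranges: [-3.1, 3.1], [-0.76, 2.03], [0.27, 2.55], [-1.08, 4.22], [0.17, 2.65], [-2.57, 2.57]. Speed limits (rad/s): [2.79, 2.79, 3.14, 3.14, 3.14, 3.14].

## Interface

Orientations are given as [roll, pitch, yaw] about the fixed x, y, z axes, in that order (R = Rz(yaw) Ry(pitch) Rx(roll)).
In Python, from bench import robot gives the robot as it stands.
- The arm moves only by the tool arm_command, never from a script. Its argument "series" is text: rows parted by semicolons, each of 7 numbers parted by spaces: the turn, a rotation vector about the tool's x, y, z in rad, then the shift along the tool's x, y, z in m, then the finger opening in m, from 0 to 0.094. A call has 1 to 12 rows; each row shifts and turns the pose as measured when the row begins, along the tool's axes as they then stand; what a row does not reach is not made up. A row lasts 1/10 s, in which the tool goes at most 50 mm and 8.59 degrees, less where a joint would pass 70% of its speed; a pose out of reach is approached as far as the arm can. A call with a gripper value outside its range is refused whole. The fingers move at their own pace and stop on an object; the grip force is fixed at half the most. Time passes only in rows, so rows that do not move let the fingers close. It gives the time, the measured TCP pose, the force and the opening at its end, in the units of the state.
- robot.get_obs(): the state, without advancing time (a new reading comes with each control period).
- robot.snapshot(name): name is "scene" or "top" or "wrist"; returns the picture (384x512x3 uint8, blue, green, red); there is no depth.
- robot.camera_params(name): a dict with "fx", "fy", "cx", "cy" (pixels), "extrinsics" (4x4, takes a point from camera to world coordinates). Camera axes: x right, y up, looking along -z (the intrinsics and any distortion apply to the point x, -y, -z); pixel columns grow to the right and rows downward; lengths in m; the calibration is good to about 2 mm. A picture is of the moment at which its call begins: read the wrist's pose just before it. camera_params takes no time and is no camera call; for the wrist camera it gives the pose at the moment of the call.
- robot.close_job(): hands the job in, once; it reports no verdict.
Trained networks look in the newest picture that a camera, given by its name, has taken for a name from the list of things; names that differ only in an ending like _2 or _b are one class to them, and where a whole thing is asked for, a point or a joint stands for the part that bears it (a point fixed in the world has none). Each returns a list of dicts, best first, with "score" (0 to 1); they miss things now and then, are a little off and sometimes report something else, mostly with a low value. They report only what shows in the picture. A call takes as long as a camera call.
- robot.spot_in(camera, target): "centre" ([x, y, z] in m, in the coordinates of the camera as it stood for that picture, good to about 4 mm: the middle of the surface that is visible of it).
The state is a dict: "time": time; "joint_positions": joint angles; "qvel": joint speeds; "joint_torque": joint torques, N m; "tool_pos": TCP position; "ee_rot": TCP orientation; "wrist_force": force on the tool from outside, world axes, zero at the start; "wrist_torque": the same for the moment, N m; "width": finger opening in m.
Only numpy, scipy, OpenCV 4.12 (cv2) and the standard library are available. Lean on these libraries where they do the work, as an engineer would, in place of code of your own. Each camera call takes 0.05 s, during which the arm holds its last target.

## Task

Close the sample canister that stands in the cradle: put the large white push-and-twist cap on its neck, feel for the slots, press it down against the spring and turn it clockwise until its lugs reach the stop, then let it rise and lock, and take the hand away. Press and twist gently, stopping as soon as the stop is felt, so as not to strain the canister, and leave everything else on the deck where it is.

Things in the scene. Friction and masses are not known exactly. Their poses are not given: they have to be found in the camera images.
- cap: large white ribbed push-and-twist cap, upright (closed top up) on the deck; 38 mm high, 40 to 85 g. Solid ribbed grip crown, 52 mm across, 20 to 38 mm above the rim; hollow skirt below it, at most 51 mm outside, 43 mm inside, flared to about 46 mm inside at the rim. Origin: centre of the lower rim; z up
- cap_lugs (a point): in the cap, on its axis, 8 mm above the rim, level with the undersides of four inner lugs on the cap's +x, +y, -x and -y; each 6 mm wide, 4 mm high, reaching in to 17 mm from the axis. Outside, the cap is round and shows nothing of them
- canister: aluminium canister, 68 mm across, fixed on a 110 mm square dark steel cradle plate; origin on the deck under the neck's axis, z up. Shoulder at 74 to 84 mm height, neck top at 115 mm. It counts as damaged when its contact forces add up to over 45 N; the press adds its own force, each 0.1 N m of twist about 5 N more
- neck_top (a point): centre of the top of the white neck, z up. Core 30 mm across with four fixed catches, 40 mm across, tops at this level, and four slots 11 mm wide between, 90 deg apart. Slot directions vary and NO pose tells them: feel (or look from above). Lugs on the catches: cap rim 8 mm below this point. Turned under a light press (4 N), the cap drops at a slot, within 7 deg of its middle
- button_top (a point): top of the free sprung rubber button in the neck, on its axis, 9 mm above the neck top (this point does not move with it). A cap in the slots meets it with its rim 11 mm below the neck top. Spring: 2.5 N, plus 1 N per mm. The lugs clear the 5 mm thick catch lips with the rim 17 mm below (about 9 N); hard stop at 20.5 mm (12 N). Aim at 18 to 19.5 mm
- locked_rim (a point): on the neck's axis, 15 mm below its top: where the locked cap's rim lies. Pressed, the cap turns clockwise (from above) about 0.85 rad from mid-slot to a stop; counterclockwise is blocked. The stop yields 1 rad per 3 N m: felt at 0.15 N m (0.05 rad on). Let up there, the lugs rise into notches 2 mm deep (0.2 rad short of the stop still does). Stopped shorter, it hangs at 17 mm or springs up to 11 mm
- small_cap: a plain white decoy screw cap, solid, 36 mm across and 22 mm high, too small for the neck; origin at the centre of its underside; z up. It and the cap may swap places on the deck. Leave it alone
- beaker: open glass beaker, 64 mm across, 85 mm high; origin under its centre. Leave it alone
- jar: amber glass jar, 52 mm across, 75 mm high; origin under its centre. Leave it alone
- tip_box: grey closed tip box 85 x 120 x 55 mm; origin under its centre. Leave it alone
- dish: low clear round dish 60 mm across, 15 mm high; origin under its centre. Leave it alone
- reagent: amber bottle, 64 mm across, 150 mm high; origin under its centre. Leave it alone

How it is judged:
On the way, in this order (a step that is already met when the one before it is completed fails the run):
1. the cap stands over the neck, centred, its skirt around the neck (horizontal distance between cap and neck_top below 0.004 m and z of cap in the frame of neck_top below -0.004 m), for 0.1 s.
2. the cap is pressed down against the spring so that its lugs are below the catch lips (horizontal distance between cap and neck_top below 0.004 m and z of cap in the frame of neck_top below -0.0168 m), for 0.1 s.
At the end, for the whole second after the job is handed in: the cap is locked on the neck: upright within 0.06 rad, centred within 4 mm, its rim held against the spring 13.5 to 16.2 mm below the neck's top (lugs up in the notches), at rest and let go (horizontal distance between cap and neck_top below 0.004 m and z of cap in the frame of neck_top between -0.0162 and -0.0135 m and angle between cap's own z axis and vertical below 0.06 rad and linear speed of cap below 0.01 m/s and contact force between the fingers and cap below 0.1 N); the robot touches nothing.
It fails at once if the canister (with its neck, catches and spring) is strained: its contact forces with the cap, or with the robot, add up to more than 45 N (contact force between any of cap, the arm, the fingers and canister above 45 N).
It fails at once if something else on the deck is moved by more than 20 mm (distance of any of small_cap, beaker, jar, tip_box, dish, reagent from where it was at the start of the episode above 0.02 m).
It also fails if it takes over 72 s, if anything falls off the work surface, if the arm or the gripper's body presses on something with over 40 N, if the wrist force passes 120 N, or if a joint passes its speed limit or range.

## Working session

There is one attempt and no reset: what is moved stays moved. The work goes in short steps, Python scripts to look and compute and a tool call to move; the robot and the scene stay as the last step left them, time stands still between calls to the robot, and variables do not carry over. Pictures are saved under pics/ and viewed, and the job is handed in when it is done.

Besides the shell and the picture viewer there is one more tool, called after ">>>" as name(argument=value, ...) on one line, values as JSON. arm_command: Moves the arm, as the interface text tells. Its arguments: {"type":"object","properties":{"series":{"type":"string"}},"required":["series"]}

```bash
ls; mkdir -p pics; python3 - <<'E'
from bench import robot
import cv2,numpy as np
np.set_printoptions(precision=4,suppress=True)
o=robot.get_obs()
print(o)
try: print(robot.tcp_to_grasp)
except Exception as e: print(e)
for n in ["top","scene"]:
    im=robot.snapshot(n); cv2.imwrite(f'pics/{n}0.png',im)
    p=robot.camera_params(n);E=np.array(p["extrinsics"]);print(n,p["fx"],p["cx"],p["cy"],E, [k for k in p])
    for t in ["cap","canister","neck_top","small_cap"]:
        for d in robot.spot_in(n,t)[:3]:
            c=np.array(d["centre"]); print(t,round(d["score"],2),(E[:3,:3]@c+E[:3,3]))
print(robot.get_obs()["time"])
E
```

```text
pics
{'time': 0.0, 'joint_positions': array([ 1.1049,  0.088 ,  1.3723,  0.    ,  1.6836, -0.1031]), 'qvel': array([-0.001 , -0.0012,  0.0007, -0.0004, -0.0008, -0.0005]), 'joint_torque': array([  0.0001, -34.0201, -30.2418,   0.0717,   0.0335,  -0.0002]), 'tool_pos': array([0.1949, 0.5137, 0.2043]), 'ee_rot': array([-1.5706,  0.0022,  1.208 ]), 'wrist_force': array([-0.7544, -0.0438,  0.119 ]), 'wrist_torque': array([ 0.0083,  0.0364, -0.0066]), 'width': 0.09380870115804014}
0.0188
top 385.5677895630987 261.98694450416804 193.6034344568775 [[-0.015   0.9891 -0.1466  0.4153]
 [-0.9999 -0.0143  0.0064  0.0273]
 [ 0.0042  0.1467  0.9892  1.0537]
 [ 0.      0.      0.      1.    ]] ['fx', 'fy', 'cx', 'cy', 'extrinsics']
cap 0.83 [ 0.4623 -0.2289  0.0364]
cap 0.6 [0.5081 0.1901 0.0094]
cap 0.35 [ 0.6861 -0.3632  0.0507]
canister 0.81 [0.5056 0.19   0.0082]
neck_top 0.67 [0.5003 0.1929 0.01  ]
small_cap 0.57 [ 0.5073 -0.1089  0.0225]
small_cap 0.55 [0.5089 0.1884 0.009 ]
small_cap 0.29 [ 0.4615 -0.2308  0.0435]
scene 390.3116359813767 258.99590624127023 188.74429418320227 [[ 0.7235 -0.4847  0.4916  1.0946]
 [ 0.6904  0.5087 -0.5144 -0.5153]
 [-0.0007  0.7116  0.7026  0.8632]
 [ 0.      0.      0.      1.    ]] ['fx', 'fy', 'cx', 'cy', 'extrinsics']
cap 0.72 [ 0.4754 -0.2394  0.0399]
cap 0.17 [0.5252 0.1774 0.0294]
canister 0.84 [0.5273 0.1777 0.0274]
neck_top 0.58 [0.5248 0.1775 0.0314]
small_cap 0.66 [ 0.5178 -0.117   0.0232]
0.5
```

View pics/top0.png

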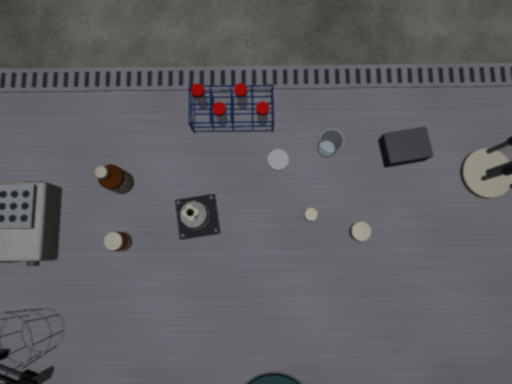

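View pics/scene0.png

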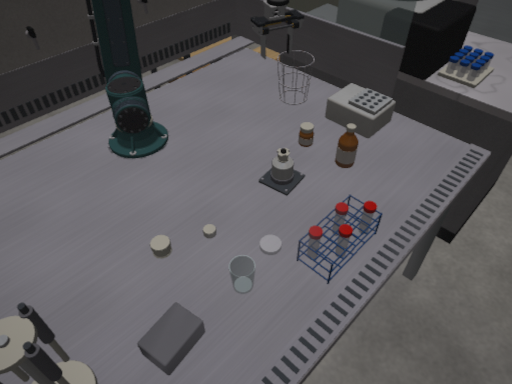

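```bash
cat > h.py <<'E'
from bench import robot
import cv2,numpy as np
np.set_printoptions(precision=4,suppress=True)
def ray(p,u,v,z):
    E=np.array(p["extrinsics"]);d=E[:3,:3]@np.array([(u-p["cx"])/p["fx"],-(v-p["cy"])/p["fy"],-1]);o=E[:3,3]
    return o+d*(z-o[2])/d[2]
def proj(p,X):
    E=np.array(p["extrinsics"]);c=E[:3,:3].T@(np.array(X)-E[:3,3]);return np.array([p["cx"]+p["fx"]*c[0]/-c[2],p["cy"]-p["fy"]*c[1]/-c[2]])
def Rt(o):
    from scipy.spatial.transform import Rotation as R
    return R.from_euler('xyz',o["ee_rot"]).as_matrix()
def ring(im,p,c,r,col=(0,0,255),s=1,o=(0,0)):
    pts=np.array([(proj(p,[c[0]+r*np.cos(a),c[1]+r*np.sin(a),c[2]])-o+.5)*s for a in np.linspace(0,6.29,60)]).astype(int)
    cv2.polylines(im,[pts],False,col,1)
E
python3 - <<'E'
from h import *
p=robot.camera_params("top");q=robot.camera_params("scene")
print(ray(p,361,231,.038),ray(p,191,212.5,.124))
print(ray(q,160,241.5,.038),ray(q,283.5,151,.124))
a=cv2.imread('pics/top0.png');b=cv2.imread('pics/scene0.png')
def crop(im,u,v,w): return cv2.resize(im[v-w:v+w,u-w:u+w],(400,400),interpolation=cv2.INTER_CUBIC)
cv2.imwrite('pics/c0.png',np.vstack([np.hstack([crop(a,361,231,20),crop(a,197,215,25)]),np.hstack([crop(b,160,243,20),crop(b,283,166,25)])])[:800])
print(Rt(robot.get_obs()))
E
```

```text
[ 0.4627 -0.238   0.038 ] [0.5093 0.1937 0.124 ]
[ 0.4646 -0.2357  0.038 ] [0.5195 0.1926 0.124 ]
[[ 0.3549 -0.     -0.9349]
 [ 0.9349  0.      0.3549]
 [ 0.     -1.      0.    ]]
```

View pics/c0.png

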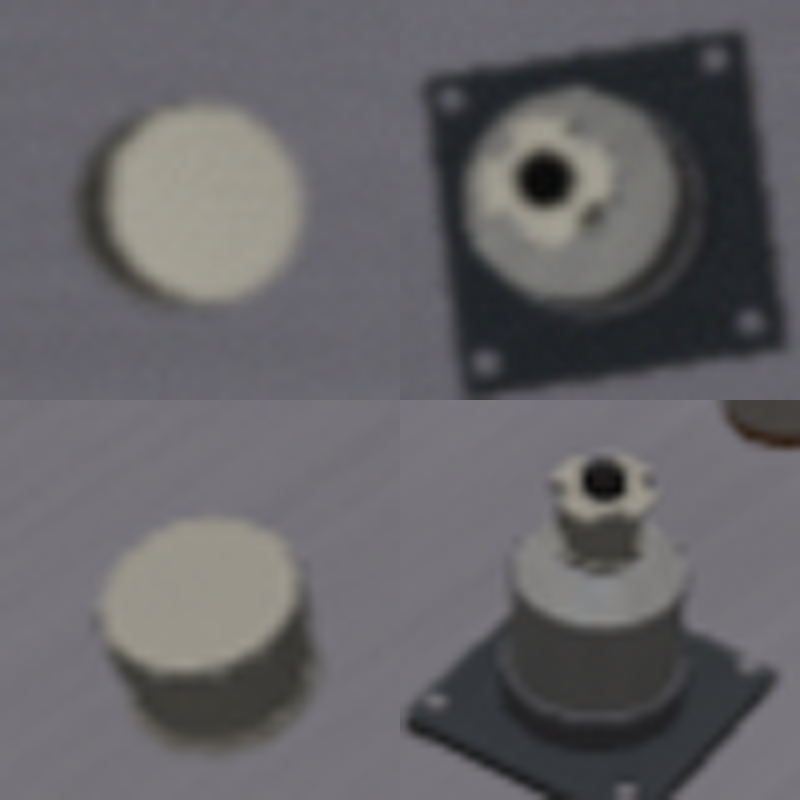

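>>> arm_command(series="0 0 0 -0.0187 -0.007 -0.0408 0.094;0 0 0 -0.0187 -0.007 -0.0408 0.094;0 0 0 -0.0187 -0.007 -0.0408 0.094;0 0 0 -0.0187 -0.007 -0.0408 0.094;0 0 0 -0.0187 -0.007 -0.0408 0.094;0 0 0 -0.0187 -0.007 -0.0408 0.094;0 0 0 -0.0187 -0.007 -0.0408 0.094;0 0 0 -0.0187 -0.007 -0.0408 0.094;0 0 0 0 0 0 0.094;0 0 0 0 0 0 0.094")

```text
time: 1.5
tool_pos: [0.4565, 0.2502, 0.2628]
ee_rot: [-1.573, -0.001, 1.212]
wrist_force: [0.3, 0.1, 0.4]
width: 0.0943
```

```bash
python3 - <<'E'
from h import *
o=robot.get_obs();p=robot.camera_params("wrist")
cv2.imwrite('pics/w1.png',robot.snapshot("wrist"))
print(o["time"],o["tool_pos"],o["ee_rot"],Rt(o)); print(np.array(p["extrinsics"]),p["fx"])
p1=robot.camera_params("top");q=robot.camera_params("scene")
for z in(.1,.115,.124,.13):print(z,ray(p1,189.4,212,z),ray(q,283,150.5,z))
E
```

```text
1.5 [0.4565 0.2502 0.2628] [-1.5726 -0.001   1.2123] [[ 0.3509  0.0021 -0.9364]
 [ 0.9364  0.0003  0.3509]
 [ 0.001  -1.     -0.0018]]
[[ 0.351  -0.9087 -0.2258  0.3907]
 [ 0.9364  0.3407  0.0844  0.2745]
 [ 0.0003 -0.2411  0.9705  0.4433]
 [ 0.      0.      0.      1.    ]] 340.23731833120604
0.1 [0.5131 0.2019 0.1   ] [0.4981 0.2164 0.1   ]
0.115 [0.5115 0.1992 0.115 ] [0.5099 0.202  0.115 ]
0.124 [0.5106 0.1975 0.124 ] [0.5169 0.1934 0.124 ]
0.13 [0.51   0.1964 0.13  ] [0.5216 0.1876 0.13  ]
```

View pics/w1.png

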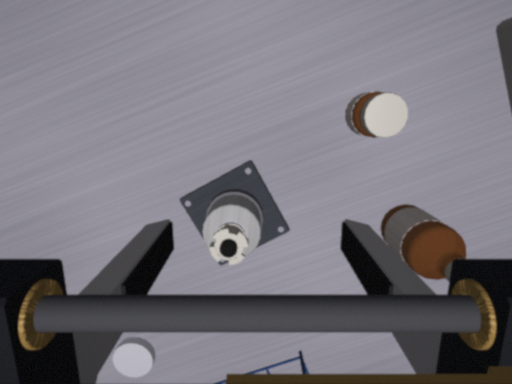

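```bash
python3 - <<'E'
from h import *
a=cv2.imread('pics/w1.png')
p=robot.camera_params("wrist")
c=a[217:277,199:259]; cv2.imwrite('pics/c1.png',cv2.resize(c,(600,600),interpolation=cv2.INTER_CUBIC))
for z in(.115,.124): print(ray(p,229,247.5,z))
E
```

```text
[0.5127 0.1981 0.115 ]
[0.5094 0.2002 0.124 ]
```

View pics/c1.png

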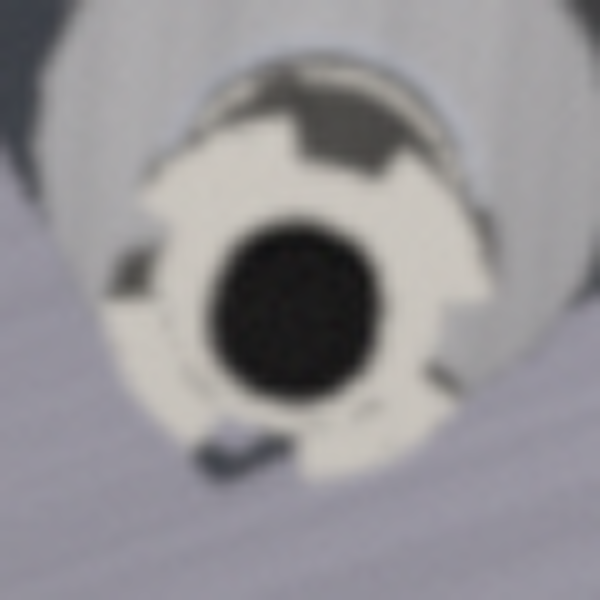

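```bash
python3 - <<'E'
from h import *
a=cv2.imread('pics/w1.png')
p=robot.camera_params("wrist")
im=cv2.resize(a[217:277,199:259],(600,600),interpolation=cv2.INTER_CUBIC)
f=lambda x,y:ray(p,199+x/10-.5,217+y/10-.5,.115)
# outline points of catch arcs at top level
pts=np.array([f(x,y)[:2] for x,y in [(140,200),(280,118),(405,158),(490,300),(462,405),(380,460),(310,478),(190,455),(105,305),(130,375)]])
from scipy.optimize import least_squares
r=least_squares(lambda q:np.hypot(*(pts-q).T)-.02,pts.mean(0),loss='soft_l1',f_scale=.0005);print(r.x,r.fun)
r2=least_squares(lambda q:np.hypot(*(pts-q[:2]).T)-q[2],[*pts.mean(0),.02]);print(r2.x)
c=[*r.x,.115]
ring(im,p,c,.02,s=10,o=(199,217));ring(im,p,[*r.x,.124],.0085,(255,0,0),s=10,o=(199,217))
for x,y in [(345,160),(145,258),(460,337),(237,445)]:
    d=f(x,y)[:2]-r.x; print(np.degrees(np.arctan2(d[1],d[0])))
cv2.imwrite('pics/c1b.png',im)
E
```

```text
[0.5118 0.1978] [-0.0003  0.0003 -0.0005 -0.0002  0.0004 -0.0005 -0.0002  0.0007  0.
 -0.0005]
[0.5118 0.1978 0.0199]
141.55210609680697
-128.0371346804828
56.651288050453566
-43.420495828262084
```

View pics/c1b.png

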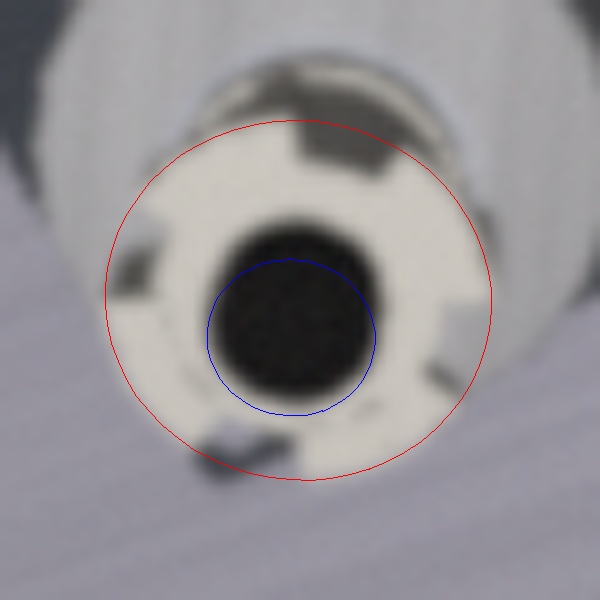

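>>> arm_command(series="0 0 0 -0.041 0 -0.016 0.094;0 0 0 -0.041 0 -0.016 0.094;0 0 0 -0.041 0 -0.016 0.094;0 0 0 -0.041 0 -0.016 0.094;0 0 0 -0.041 0 -0.016 0.094;0 0 0 -0.041 0 -0.016 0.094;0 0 0 -0.041 0 -0.016 0.094;0 0 0 -0.041 0 -0.016 0.094;0 0 0 -0.041 0 -0.016 0.094;0 0 0 -0.041 0 -0.016 0.094;0 0 0 -0.0 0 -0.0 0.094;0 0 0 0 0 0 0.094")

```text
time: 2.75
tool_pos: [0.4655, -0.1844, 0.2584]
ee_rot: [-1.569, -0.006, 1.252]
wrist_force: [-0.3, 0.5, 0.6]
width: 0.094
```

>>> arm_command(series="0 0.12 0 0 0 0 0.094;0 0.12 0 0 0 0 0.094;0 0.12 0 0 0 0 0.094;0 0.12 0 0 0 0 0.094;0 0 0 0 0 0 0.094;0 0 0 0 0 0 0.094")

```text
time: 3.35
tool_pos: [0.4669, -0.1706, 0.2587]
ee_rot: [-1.565, -0.007, 0.775]
wrist_force: [-0.1, 0.0, 0.4]
width: 0.0941
```

```bash
python3 - <<'E'
from h import *
o=robot.get_obs();p=robot.camera_params("wrist")
a=robot.snapshot("wrist");cv2.imwrite('pics/w2.png',a)
print(o["time"],o["tool_pos"],o["ee_rot"],o["joint_positions"])
u=proj(p,[.463,-.236,.038]);print(u)
E
```

```text
3.35 [ 0.4669 -0.1706  0.2587] [-1.5649 -0.0072  0.7749] [-0.4707 -0.0337  1.39    0.0089  1.7886 -1.2437]
[216.4969 204.4745]
```

View pics/w2.png

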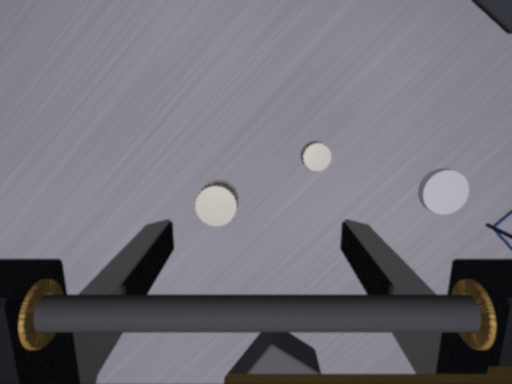

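```bash
python3 - <<'E'
from h import *
a=cv2.imread('pics/w2.png');o=robot.get_obs();p=robot.camera_params("wrist")
c=cv2.inRange(a[170:240,180:250],(140,150,150),(255,255,255))
g=a[170:240,180:250].astype(int); sat=(g[:,:,2]-g[:,:,0])
m=((sat>5)&(g[:,:,1]>130)).astype(np.uint8)
m=cv2.morphologyEx(m,cv2.MORPH_OPEN,np.ones((3,3)))
k,_=cv2.findContours(m,0,1);k=max(k,key=cv2.contourArea);e=cv2.fitEllipse(k);print(e)
w=ray(p,180+e[0][0],170+e[0][1],.038);print(w)
im=cv2.resize(a[170:240,180:250],(700,700),interpolation=cv2.INTER_CUBIC)
ring(im,p,w,.026,s=10,o=(180,170));cv2.imwrite('pics/c2.png',im)
R=Rt(o);print("tool delta",R.T@(w-o["tool_pos"]))
E
```

```text
((35.51573944091797, 35.35602951049805), (39.008121490478516, 40.990787506103516), 103.90367126464844)
[ 0.4629 -0.2377  0.038 ]
tool delta [-0.0513  0.2201 -0.0464]
```

View pics/c2.png

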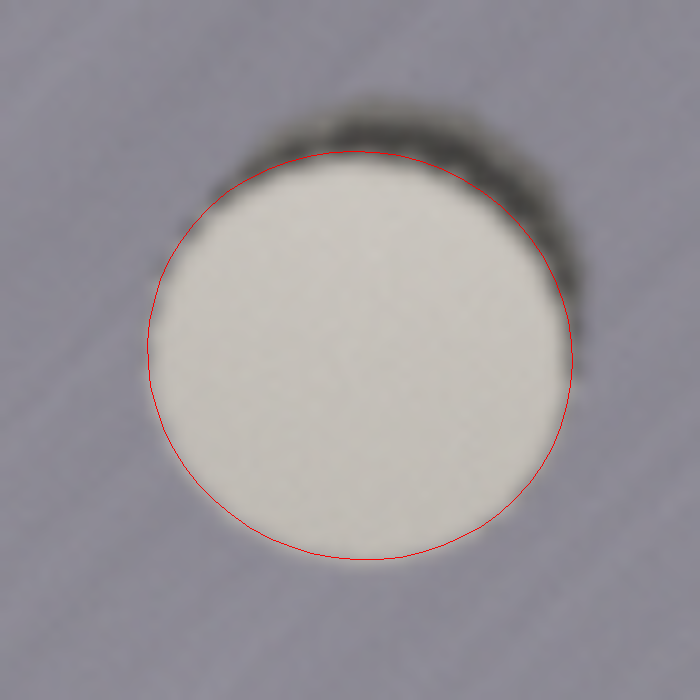

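>>> arm_command(series="0 0 0 -0.0257 0.02 -0.0232 0.094;0 0 0 -0.0257 0.02 -0.0232 0.094;0 0 0 0 0.035 0 0.094;0 0 0 0 0.035 0 0.094;0 0 0 0 0.035 0 0.094;0 0 0 0 0 0 0.094;0 0 0 0 0 0 0.094")

```text
time: 4.1
tool_pos: [0.4662, -0.2377, 0.1125]
ee_rot: [-1.573, -0.01, 0.794]
wrist_force: [-0.3, 0.7, 0.7]
width: 0.0941
```

```bash
cat >> h.py <<'E'
def go(X,yaw=None):
    "tool-frame shift & rotvec to reach X with tool y straight down"
    from scipy.spatial.transform import Rotation as R
    o=robot.get_obs();M=Rt(o)
    if yaw is None: yaw=np.arctan2(M[1,0],M[0,0])
    T=np.array([[np.cos(yaw),0,-np.sin(yaw)],[np.sin(yaw),0,np.cos(yaw)],[0,-1,0]])
    print("t",o["time"],"pos",o["tool_pos"],"yaw",yaw,"q6",o["joint_positions"][5],"F",o["wrist_force"],"w",o["width"])
    print("shift",M.T@(np.array(X)-o["tool_pos"]),"rot",R.from_matrix(M.T@T).as_rotvec())
E
python3 -c "
from h import *
go([.463,-.2375,.012])"
```

```text
t 4.1 pos [ 0.4662 -0.2377  0.1125] yaw 0.7935282912977109 q6 -1.3807160522393889 F [-0.2793  0.7204  0.7382] w 0.09410190924829237
shift [-0.0032  0.1004  0.0026] rot [ 0.0019 -0.      0.0103]
```

>>> arm_command(series="0.001 0 0.005 -0.0016 0.03 0.0013 0.094;0.001 0 0.005 -0.0016 0.03 0.0013 0.094;0 0 0 0 0.022 0 0.094;0 0 0 0 0.01 0 0.094;0 0 0 0 0 0 0.094;0 0 0 0 0 0 0.094")

```text
time: 4.7
tool_pos: [0.4727, -0.2426, 0.0335]
ee_rot: [-1.596, -0.005, 0.8]
wrist_force: [0.0, -0.1, 0.0]
width: 0.094
```

```bash
python3 -c "
from h import *
go([.463,-.2375,.012])"
```

```text
t 4.7 pos [ 0.4727 -0.2426  0.0335] yaw 0.7996589400510181 q6 -1.3806731377179593 F [ 0.0355 -0.1197  0.0191] w 0.0940259339897048
shift [-0.0032  0.0212  0.011 ] rot [ 0.0251 -0.0001  0.0051]
```

>>> arm_command(series="0.012 0 0.002 -0.0016 0 0.005 0.094;0.012 0 0.002 -0.0016 0 0.005 0.094;0 0 0 0 0.006 0 0.094;0 0 0 0 0.006 0 0.094;0 0 0 0 0.005 0 0.094;0 0 0 0 0 0 0.094;0 0 0 0 0 0 0.094")

```text
time: 5.4
tool_pos: [0.4652, -0.2393, 0.0197]
ee_rot: [-1.578, -0.002, 0.8]
wrist_force: [0.5, -0.0, -0.3]
width: 0.0942
```

```bash
python3 -c "
from h import *
go([.463,-.2375,.012])"
```

```text
t 5.4 pos [ 0.4652 -0.2393  0.0197] yaw 0.7998416657953517 q6 -1.3842205813354986 F [ 0.5016 -0.0294 -0.3031] w 0.09418419021991353
shift [-0.0003  0.0077  0.0029] rot [ 0.0072 -0.      0.0023]
```

>>> arm_command(series="0.006 0 0.002 0 0 0.003 0.094;0.002 0 0.001 0 0.004 0 0.094;0 0 0 0 0.003 0 0.094;0 0 0 0 0 0 0.094;0 0 0 0 0 0 0.094")

```text
time: 5.9
tool_pos: [0.4628, -0.2369, 0.0119]
ee_rot: [-1.569, 0.001, 0.8]
wrist_force: [0.5, 0.3, -1.0]
width: 0.0939
```

```bash
python3 -c "
from h import *
go([.463,-.2375,.012])"
```

```text
t 5.9 pos [ 0.4628 -0.2369  0.0119] yaw 0.7999543027993049 q6 -1.3815380756471054 F [ 0.4536  0.258  -0.9947] w 0.09392417577737905
shift [-0.0003 -0.0001 -0.0005] rot [-0.002  -0.     -0.0011]
```

>>> arm_command(series="0 0 0 0 0 0 0.04;0 0 0 0 0 0 0.04;0 0 0 0 0 0 0.04;0 0 0 0 0 0 0.04;0 0 0 0 0 0 0.04;0 0 0 0 0 0 0.04")

```text
time: 6.5
tool_pos: [0.4631, -0.2371, 0.0123]
ee_rot: [-1.57, 0.001, 0.8]
wrist_force: [0.3, -1.3, -0.8]
width: 0.0514
```

>>> arm_command(series="0 0 0 0 -0.01 0 0.04;0 0 0 0 -0.03 0 0.04;0 0 0 0 -0.045 0 0.04;0 0 0 0 -0.045 0 0.04;0 0 0 0 -0.04 0 0.04;0 0 0 0 -0.02 0 0.04;0 0 0 0 0 0 0.04;0 0 0 0 0 0 0.04")

```text
time: 7.3
tool_pos: [0.4617, -0.2361, 0.2111]
ee_rot: [-1.567, 0.002, 0.8]
wrist_force: [0.7, 0.1, 0.0]
width: 0.0519
```

```bash
python3 -c "
from h import *
go([.5118,.1978,.2])"
```

```text
t 7.3 pos [ 0.4617 -0.2361  0.2111] yaw 0.7999435926101819 q6 -1.3816177581801423 F [0.7226 0.0575 0.0318] w 0.05185219573237923
shift [0.3462 0.0117 0.2663] rot [-0.0043 -0.     -0.0015]
```

>>> arm_command(series="0 0 0 0.03 0 0.0232 0.04;0 0 0 0.033 0 0.0255 0.04;0 0 0 0.033 0 0.0255 0.04;0 0 0 0.033 0 0.0255 0.04;0 0 0 0.033 0 0.0255 0.04;0 0 0 0.033 0 0.0255 0.04;0 0 0 0.033 0 0.0255 0.04;0 0 0 0.033 0 0.0255 0.04;0 0 0 0.033 0 0.0255 0.04;0 0 0 0.02 0 0.0155 0.04;0 0 0 0 0 0 0.04;0 0 0 0 0 0 0.04")

```text
time: 8.5
tool_pos: [0.4962, 0.1724, 0.1834]
ee_rot: [-1.534, 0.033, 0.796]
wrist_force: [0.2, 0.1, -0.6]
width: 0.0516
```

```bash
python3 -c "
from h import *
go([.5118,.1978,.17])"
```

```text
t 8.5 pos [0.4962 0.1724 0.1834] yaw 0.7961697176039703 q6 -0.5768876401977537 F [ 0.2306  0.1298 -0.5925] w 0.051599791093080945
shift [0.0295 0.0127 0.0062] rot [-0.0373 -0.0006 -0.0328]
```

>>> arm_command(series="-0.018 0 -0.016 0.015 0 0.003 0.04;-0.018 0 -0.016 0.015 0 0.003 0.04;0 0 0 0 0 0 0.04;0 0 0 0 0 0 0.04")

```text
time: 8.9
tool_pos: [0.5137, 0.1966, 0.1805]
ee_rot: [-1.571, 0.002, 0.791]
wrist_force: [0.5, 0.2, -0.8]
width: 0.0513
```

```bash
python3 -c "
from h import *
go([.5118,.1978,.16])
a=robot.snapshot('wrist');cv2.imwrite('pics/w3.png',a)
p=robot.camera_params('wrist');print(proj(p,[.5118,.1978,.115]))"
```

```text
t 8.9 pos [0.5137 0.1966 0.1805] yaw 0.7908561648478734 q6 -0.5276567865487981 F [ 0.486   0.2072 -0.8147] w 0.05125533454020572
shift [-0.0005  0.0205  0.0022] rot [ 0.0005  0.     -0.0018]
[257.0436 200.4412]
```

View pics/w3.png

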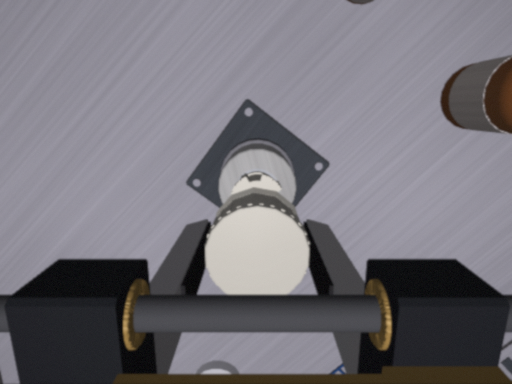

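```bash
python3 - <<'E'
from h import *
a=cv2.imread('pics/w3.png');p=robot.camera_params('wrist');o=robot.get_obs()
im=cv2.resize(a[160:310,190:330],None,fx=4,fy=4,interpolation=cv2.INTER_CUBIC)
c=o["tool_pos"]+[0,0,.0257]
ring(im,p,c,.026,s=4,o=(190,160)); ring(im,p,[.5118,.1978,.115],.02,(255,0,0),s=4,o=(190,160));ring(im,p,[.5118,.1978,.115],.015,(255,0,0),s=4,o=(190,160))
cv2.imwrite('pics/c3.png',im)
E
```

```text
(no output)
```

View pics/c3.png

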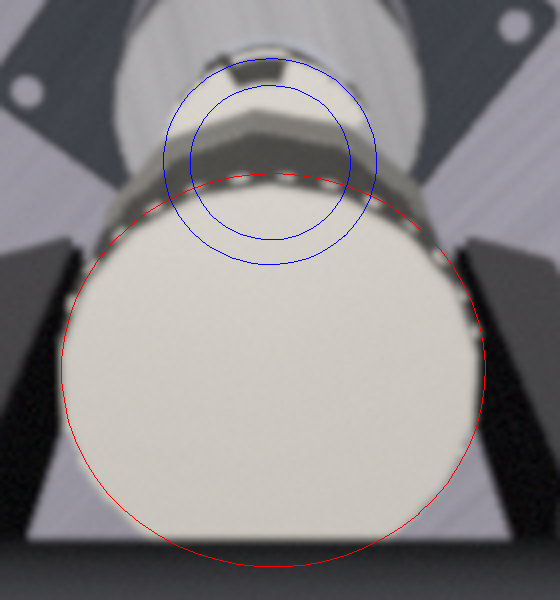

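>>> arm_command(series="0 0 -0.002 -0.0005 0.01 0.001 0.04;0 0 0 0 0.01 0.001 0.04;0 0 0 0 0.01 0 0.04;0 0 0 0 0.005 0 0.04;0 0 0 0 0 0 0.04;0 0 0 0 0 0 0.04")

```text
time: 9.55
tool_pos: [0.5112, 0.196, 0.1416]
ee_rot: [-1.571, 0.001, 0.788]
wrist_force: [0.3, -0.2, -0.7]
width: 0.0512
```

```bash
python3 -c "
from h import *
go([.5118,.1978,.1353])"
```

```text
t 9.55 pos [0.5112 0.196  0.1416] yaw 0.7884795398838376 q6 -0.5255224249498117 F [ 0.3317 -0.1769 -0.705 ] w 0.051187578331458095
shift [0.0017 0.0063 0.0008] rot [-0.0002 -0.     -0.0014]
```

>>> arm_command(series="0 0 0 0.0015 0 0.0008 0.04;0 0 0 0 0.003 0 0.04;0 0 0 0 0.003 0 0.04;0 0 0 0 0 0 0.04;0 0 0 0 0 0 0.04")

```text
time: 10.05
tool_pos: [0.5126, 0.1981, 0.1363]
ee_rot: [-1.572, -0.001, 0.789]
wrist_force: [0.1, -0.8, 0.1]
width: 0.0515
```

```bash
python3 -c "
from h import *
go([.5118,.1978,.1203])"
```

```text
t 10.05 pos [0.5126 0.1981 0.1363] yaw 0.788655208067332 q6 -0.522671024345979 F [ 0.1376 -0.8147  0.1028] w 0.051527644605108676
shift [-0.0008  0.016   0.0003] rot [ 0.001  -0.      0.0008]
```

>>> arm_command(series="0 0 0 -0.0007 0.003 0 0.04;0 0 0 0 0.003 0 0.04;0 0 0 0 0.003 0 0.04;0 0 0 0 0.003 0 0.04;0 0 0 0 0 0 0.04;0 0 0 0 0 0 0.04")

```text
time: 10.65
tool_pos: [0.5119, 0.1978, 0.1232]
ee_rot: [-1.571, -0.001, 0.789]
wrist_force: [-0.0, -0.0, -0.8]
width: 0.0514
```

```bash
python3 -c "
from h import *
go([.5118,.1978,.1193])"
```

```text
t 10.65 pos [0.5119 0.1978 0.1232] yaw 0.7887508221511687 q6 -0.5234106691921777 F [-0.0276 -0.0396 -0.8122] w 0.0513578556806295
shift [-0.      0.0039  0.0001] rot [ 0.0005 -0.      0.0009]
```

>>> arm_command(series="0 0 0 0 0.002 0 0.04;0 0 0 0 0.0015 0 0.04;0 0 0 0 0 0 0.04")

```text
time: 10.95
tool_pos: [0.5119, 0.1978, 0.1195]
ee_rot: [-1.571, -0.001, 0.789]
wrist_force: [0.0, 0.6, -1.1]
width: 0.0511
```

>>> arm_command(series="0 0 0 0 0.001 0 0.04;0 0 0 0 0.0 0 0.04")

```text
time: 11.15
tool_pos: [0.5122, 0.1979, 0.1194]
ee_rot: [-1.572, -0.002, 0.789]
wrist_force: [-0.8, 0.5, -0.9]
width: 0.0514
```

>>> arm_command(series="0 0 0 0 0.001 0 0.04;0 0 0 0 0.0 0 0.04")

```text
time: 11.35
tool_pos: [0.5123, 0.198, 0.1193]
ee_rot: [-1.572, -0.003, 0.789]
wrist_force: [-0.1, -0.6, -0.4]
width: 0.0513
```

>>> arm_command(series="0 0 0 0 0.002 0 0.04")

```text
time: 11.45
tool_pos: [0.5127, 0.198, 0.119]
ee_rot: [-1.573, -0.004, 0.789]
wrist_force: [-3.3, -0.8, 12.5]
width: 0.0515
```

>>> arm_command(series="0 0 0 0 0.003 0 0.04")

```text
time: 11.55
tool_pos: [0.513, 0.198, 0.1189]
ee_rot: [-1.574, -0.005, 0.789]
wrist_force: [-6.7, -2.1, 16.1]
width: 0.0514
```

>>> arm_command(series="0 0 0 0 -0.0007 0 0.04;0 0 0 0 0 0 0.04")

```text
time: 11.75
tool_pos: [0.5126, 0.1983, 0.12]
ee_rot: [-1.574, -0.006, 0.789]
wrist_force: [-0.3, 1.2, -1.3]
width: 0.0516
```

```bash
python3 -c "
from h import *
go([.5118,.1978,.1193])"
```

```text
t 11.75 pos [0.5126 0.1983 0.12  ] yaw 0.7891787198223897 q6 -0.5234155164997487 F [-0.3455  1.1979 -1.3334] w 0.05156880124499576
shift [-0.0009  0.0007  0.0002] rot [ 0.0029 -0.      0.0057]
```

>>> arm_command(series="0.003 0 0.005 -0.0009 0.0005 0 0.04;0 0 0 0 0.0005 0 0.04;0 0.07 0 0 0.001 0 0.04;0 0.07 0 0 0.001 0 0.04")

```text
time: 12.15
tool_pos: [0.5129, 0.1981, 0.1191]
ee_rot: [-1.571, -0.003, 0.645]
wrist_force: [-3.0, -0.6, 5.6]
width: 0.0515
```

>>> arm_command(series="0 0.07 0 0 0.001 0 0.04;0 0.07 0 0 0.001 0 0.04")

```text
time: 12.35
tool_pos: [0.5129, 0.198, 0.1191]
ee_rot: [-1.571, -0.003, 0.5]
wrist_force: [-2.9, -0.5, 5.3]
width: 0.0514
```

>>> arm_command(series="0 0.07 0 -0.0005 0.001 0.0003 0.04;0 0.07 0 -0.0003 0.001 0.0002 0.04")

```text
time: 12.55
tool_pos: [0.5127, 0.198, 0.1192]
ee_rot: [-1.571, -0.006, 0.354]
wrist_force: [-1.7, -0.9, 5.1]
width: 0.0509
```

>>> arm_command(series="0 0.07 0 -0.0003 0.001 0.0001 0.04;0 0.07 0 -0.0003 0.001 0.0001 0.04")

```text
time: 12.75
tool_pos: [0.5127, 0.1981, 0.1191]
ee_rot: [-1.571, -0.008, 0.208]
wrist_force: [-2.1, -0.0, 5.0]
width: 0.0515
```

>>> arm_command(series="0 0.07 0 -0.0003 0.001 0.0001 0.04;0 0.07 0 -0.0003 0.001 0.0001 0.04")

```text
time: 12.95
tool_pos: [0.5126, 0.1982, 0.1178]
ee_rot: [-1.57, -0.009, 0.062]
wrist_force: [0.7, 0.9, -1.4]
width: 0.0515
```

>>> arm_command(series="0 0.02 0 0 0.001 0 0.04;0 0.02 0 0 0.001 0 0.04")

```text
time: 13.15
tool_pos: [0.5127, 0.1981, 0.1151]
ee_rot: [-1.569, -0.009, 0.021]
wrist_force: [-0.9, 1.0, 2.3]
width: 0.0515
```

```bash
python3 -c "
from h import *
go([.5118,.1978,.0982+.0])"
```

```text
t 13.15 pos [0.5127 0.1981 0.1151] yaw 0.02069142927034651 q6 0.24543170901769748 F [-0.9039  1.0079  2.2887] w 0.05154630874069367
shift [-0.0011  0.0169 -0.0003] rot [-0.0013  0.      0.0086]
```

>>> arm_command(series="0 0 0.004 -0.0004 0.002 0 0.04;0 0 0.002 0 0.0025 0 0.04;0 0 0 0 0.0025 0 0.04")

```text
time: 13.45
tool_pos: [0.5129, 0.1982, 0.1101]
ee_rot: [-1.569, -0.004, 0.022]
wrist_force: [-2.8, -0.9, 7.7]
width: 0.0515
```

>>> arm_command(series="0 0 0.002 0 0.0025 0 0.04;0 0 0.0 0 0.0025 0 0.04")

```text
time: 13.65
tool_pos: [0.5129, 0.1982, 0.1079]
ee_rot: [-1.569, -0.003, 0.023]
wrist_force: [-3.8, -0.6, 10.2]
width: 0.0517
```

>>> arm_command(series="0 0.07 0 -0.0003 0.0016 0 0.04;0 0.07 0 -0.0003 0.0016 0 0.04;0 0.07 0 -0.0003 0.0016 0 0.04")

```text
time: 13.95
tool_pos: [0.5137, 0.1984, 0.1088]
ee_rot: [-1.566, -0.008, -0.192]
wrist_force: [-2.9, 0.9, 8.5]
width: 0.0515
```

```bash
python3 -c "
from h import *
o=robot.get_obs();print(o['tool_pos'],o['wrist_force'],o['wrist_torque'],o['ee_rot'])"
```

```text
[0.5137 0.1984 0.1088] [-2.8541  0.9003  8.4579] [-0.116   0.7081  0.03  ] [-1.5663 -0.0079 -0.1923]
```

>>> arm_command(series="0 0.07 0.002 -0.0008 0.002 0 0.04;0 0.07 0.002 -0.0008 0.002 0 0.04;0 0.07 0.002 -0.0008 0.002 0 0.04")

```text
time: 14.25
tool_pos: [0.5143, 0.1989, 0.1089]
ee_rot: [-1.561, -0.009, -0.41]
wrist_force: [-2.7, -0.9, 8.0]
width: 0.0512
```

```bash
python3 -c "
from h import *
o=robot.get_obs();print(o['tool_pos'],o['wrist_force'],o['wrist_torque'],o['ee_rot'])"
```

```text
[0.5143 0.1989 0.1089] [-2.6796 -0.8882  8.0097] [-0.3419  0.5551  0.013 ] [-1.5614 -0.0087 -0.4096]
```

```bash
python3 -c "
from h import *
go([.5125,.1982,.108])"
```

```text
t 14.25 pos [0.5143 0.1989 0.1089] yaw -0.40957944975511784 q6 0.6744531960087041 F [-2.6796 -0.8882  8.0097] w 0.05123579825963765
shift [-0.0013  0.0009 -0.0014] rot [-0.0094  0.      0.0087]
```

>>> arm_command(series="-0.006 0.07 0.006 -0.001 0.002 -0.001 0.04;-0.004 0.07 0.004 -0.0008 0.002 -0.0008 0.04")

```text
time: 14.45
tool_pos: [0.5141, 0.1984, 0.1091]
ee_rot: [-1.566, -0.003, -0.554]
wrist_force: [-1.8, 0.0, 7.9]
width: 0.0516
```

```bash
python3 -c "
from h import *
go([.5125,.1982,.108]);print(robot.get_obs()['wrist_torque'])"
```

```text
t 14.45 pos [0.5141 0.1984 0.1091] yaw -0.5543531422709242 q6 0.8192154213864761 F [-1.82    0.034   7.9037] w 0.051605208613334876
shift [-0.0013  0.0011 -0.001 ] rot [-0.0043  0.      0.0031]
[-0.1316  0.4058 -0.0367]
```

>>> arm_command(series="-0.003 0.07 0.002 -0.0008 0.0024 -0.0008 0.04;-0.003 0.07 0.002 -0.0008 0.0022 -0.0008 0.04")

```text
time: 14.65
tool_pos: [0.5141, 0.1982, 0.1087]
ee_rot: [-1.567, -0.003, -0.699]
wrist_force: [-1.5, -0.1, 8.0]
width: 0.0513
```

```bash
python3 -c "
from h import *
go([.5125,.1982,.108]);print(robot.get_obs()['wrist_torque'])"
```

```text
t 14.65 pos [0.5141 0.1982 0.1087] yaw -0.6993372402509966 q6 0.964754267973408 F [-1.4592 -0.095   8.0221] w 0.051268234085053606
shift [-0.0013  0.0007 -0.001 ] rot [-0.0036  0.      0.0032]
[-0.1307  0.4447  0.008 ]
```

Now single finer steps.

>>> arm_command(series="-0.003 0.06 0.002 -0.0006 0.0022 -0.0006 0.04")

```text
time: 14.75
tool_pos: [0.5142, 0.1982, 0.1087]
ee_rot: [-1.568, -0.003, -0.761]
wrist_force: [-2.7, -1.2, 10.1]
width: 0.0514
```

```bash
python3 -c "
from h import *
o=robot.get_obs();print(o['tool_pos'],o['wrist_force'],o['wrist_torque'],o['ee_rot'])"
```

```text
[0.5142 0.1982 0.1087] [-2.7408 -1.1675 10.0536] [-0.1976  0.6734  0.0507] [-1.5678 -0.0028 -0.7615]
```

>>> arm_command(series="-0.003 0.05 0.002 -0.0006 0.0022 -0.0006 0.04")

```text
time: 14.85
tool_pos: [0.514, 0.1983, 0.1086]
ee_rot: [-1.569, -0.002, -0.813]
wrist_force: [-2.5, -0.8, 9.9]
width: 0.0513
```

```bash
python3 -c "
from h import *
o=robot.get_obs();print(o['tool_pos'],o['wrist_force'],o['wrist_torque'],o['ee_rot'])"
```

```text
[0.514  0.1983 0.1086] [-2.539  -0.8206  9.903 ] [-0.1325  0.7273  0.1414] [-1.5688 -0.0019 -0.813 ]
```

>>> arm_command(series="0 0.05 0 -0.0006 0.0022 -0.0006 0.04")

```text
time: 14.95
tool_pos: [0.5138, 0.1986, 0.1086]
ee_rot: [-1.567, -0.002, -0.864]
wrist_force: [-2.3, 0.1, 9.5]
width: 0.0517
```

```bash
python3 -c "
from h import *
o=robot.get_obs();print(o['tool_pos'],o['wrist_force'],o['wrist_torque'],o['ee_rot'])"
```

```text
[0.5138 0.1986 0.1086] [-2.3166  0.0909  9.4693] [0.0379 0.7547 0.1483] [-1.5666 -0.0024 -0.8642]
```

>>> arm_command(series="0 0.04 0 -0.0005 0.0022 -0.0005 0.04")

```text
time: 15.05
tool_pos: [0.5136, 0.1989, 0.1085]
ee_rot: [-1.564, -0.003, -0.905]
wrist_force: [-3.2, -0.9, 10.4]
width: 0.0513
```

```bash
python3 -c "
from h import *
o=robot.get_obs();print(o['tool_pos'],o['wrist_force'],o['wrist_torque'],o['ee_rot'])"
```

```text
[0.5136 0.1989 0.1085] [-3.2141 -0.9216 10.4498] [-0.1546  0.69    0.2752] [-1.5644 -0.0031 -0.9047]
```

>>> arm_command(series="0 0 0 0 0 0 0.04;0 0 0 0 -0.0005 0 0.04;0 0 0 0 0 0 0.04;0 0 0 0 0 0 0.04")

```text
time: 15.45
tool_pos: [0.5135, 0.199, 0.1098]
ee_rot: [-1.564, -0.003, -0.902]
wrist_force: [-1.4, 0.0, 3.9]
width: 0.0509
```

```bash
python3 -c "
from h import *
o=robot.get_obs();print(o['tool_pos'],o['wrist_force'],o['wrist_torque'],o['ee_rot'])"
```

```text
[0.5135 0.199  0.1098] [-1.3773  0.004   3.9315] [-0.0894  0.451   0.2482] [-1.5644 -0.0032 -0.9016]
```

>>> arm_command(series="0 0 0 0 -0.0005 0 0.04;0 0 0 0 -0.0005 0 0.04")

```text
time: 15.65
tool_pos: [0.5134, 0.199, 0.1099]
ee_rot: [-1.565, -0.003, -0.901]
wrist_force: [-0.8, -0.1, 0.9]
width: 0.0513
```

>>> arm_command(series="0 0 0 0 -0.0005 0 0.04;0 0 0 0 -0.0005 0 0.04")

```text
time: 15.85
tool_pos: [0.5133, 0.199, 0.1102]
ee_rot: [-1.566, -0.003, -0.901]
wrist_force: [0.5, 0.4, 0.9]
width: 0.0514
```

```bash
python3 -c "
from h import *
o=robot.get_obs();print(o['tool_pos'],o['wrist_force'],o['wrist_torque'],o['ee_rot'])"
```

```text
[0.5133 0.199  0.1102] [0.5416 0.4082 0.9183] [0.0429 0.1854 0.2446] [-1.5657 -0.0026 -0.9011]
```

>>> arm_command(series="0 -0.03 0 0 -0.0003 0 0.04;0 -0.03 0 0 -0.0003 0 0.04")

```text
time: 16.05
tool_pos: [0.5134, 0.1991, 0.111]
ee_rot: [-1.566, -0.003, -0.839]
wrist_force: [-2.3, 0.4, 4.7]
width: 0.0514
```

```bash
python3 -c "
from h import *
o=robot.get_obs();print(o['tool_pos'],o['wrist_force'],o['wrist_torque'],o['ee_rot'])"
```

```text
[0.5134 0.1991 0.111 ] [-2.3307  0.3551  4.6516] [-0.0104  0.4176  0.0817] [-1.5656 -0.0027 -0.8395]
```

>>> arm_command(series="0 0 0 0 0 0 0.04;0 0 0 0 0 0 0.04")

```text
time: 16.25
tool_pos: [0.5134, 0.1991, 0.1117]
ee_rot: [-1.565, -0.003, -0.841]
wrist_force: [-1.1, -0.5, 3.6]
width: 0.0514
```

>>> arm_command(series="0 0 0 0 -0.0005 0 0.04;0 0 0 0 -0.0005 0 0.04")

```text
time: 16.45
tool_pos: [0.5133, 0.199, 0.1123]
ee_rot: [-1.566, -0.002, -0.842]
wrist_force: [0.1, 0.2, -0.8]
width: 0.0513
```

```bash
python3 -c "
from h import *
o=robot.get_obs();print(o['tool_pos'],o['wrist_force'],o['wrist_torque'],o['ee_rot'])"
```

```text
[0.5133 0.199  0.1123] [ 0.0963  0.1835 -0.8349] [0.0626 0.208  0.0773] [-1.5656 -0.0024 -0.8417]
```

>>> arm_command(series="0 0 0 0 -0.001 0 0.04")

```text
time: 16.55
tool_pos: [0.5132, 0.199, 0.1124]
ee_rot: [-1.566, -0.002, -0.842]
wrist_force: [0.7, 2.0, -2.6]
width: 0.0509
```

>>> arm_command(series="0 0 0 0 0 0 0.04;0 0 0 0 0 0 0.06;0 0 0 0 0 0 0.094;0 0 0 0 0 0 0.094;0 0 0 0 0 0 0.094;0 0 0 0 0 0 0.094")

```text
time: 17.15
tool_pos: [0.5133, 0.1982, 0.1115]
ee_rot: [-1.568, -0.003, -0.843]
wrist_force: [0.2, -0.0, -1.0]
width: 0.0877
```

```bash
python3 -c "
from h import *
go([.5128,.1985,.2])"
```

```text
t 17.15 pos [0.5133 0.1982 0.1115] yaw -0.8433721369574938 q6 1.1096121900439049 F [ 0.1512 -0.0463 -0.9863] w 0.08772226561487836
shift [-0.0003 -0.0885  0.0001] rot [-0.0032  0.      0.0028]
```

Upward pull resisted; locked. Retreat straight up.

>>> arm_command(series="0 0 0 0 0 0 0.094;0 0 0 0 -0.015 0 0.094;0 0 0 0 -0.03 0 0.094;0 0 0 0 -0.03 0 0.094;0 0 0 0 -0.03 0 0.094;0 0 0 0 -0.02 0 0.094;0 0 0 0 -0.01 0 0.094;0 0 0 0 0 0 0.094;0 0 0 0 0 0 0.094")

```text
time: 18.05
tool_pos: [0.5124, 0.1981, 0.2571]
ee_rot: [-1.565, -0.004, -0.843]
wrist_force: [-0.4, 0.3, 0.1]
width: 0.0937
```

```bash
python3 - <<'E'
from h import *
o=robot.get_obs();print(o['tool_pos'],o['wrist_force'],o['time'])
a=robot.snapshot('wrist');p=robot.camera_params('wrist')
c=robot.snapshot('scene');q=robot.camera_params('scene')
cv2.imwrite('pics/w4.png',a);
for z,s in((.138,'locked'),(.142,'sprung')): print(s,proj(p,[.512,.198,z]))
b=a.copy();ring(b,p,[.512,.198,.138],.026)
u,v=proj(q,[.512,.198,.12]).astype(int)
d=cv2.resize(c[v-32:v+32,u-32:u+32],(384,384),interpolation=cv2.INTER_CUBIC)
cv2.imwrite('pics/c4.png',cv2.resize(np.hstack([b,d]),(800,343)))
cv2.imwrite('pics/s4.png',c)
E
```

```text
[0.5124 0.1981 0.2571] [-0.3636  0.3375  0.0933] 18.05
locked [256.5822 186.9721]
sprung [256.5994 187.9636]
```

View pics/c4.png

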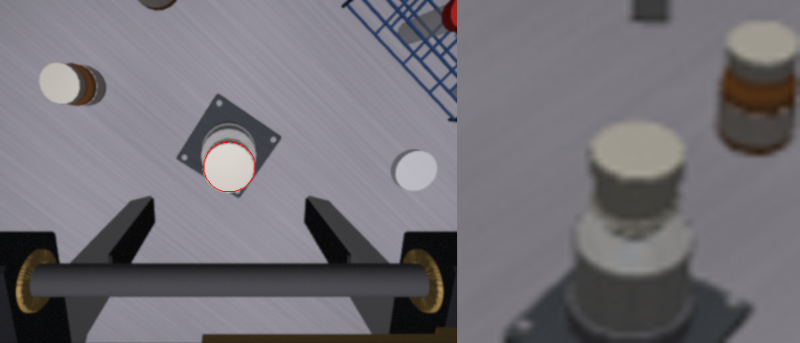

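```bash
python3 -c "
from bench import robot
print(robot.close_job())"
```

```text
the job is handed in; nothing more can be done
None
```

The cap is on the canister and, as far as I could measure, locked; I handed the job in at about 18 s. `close_job` gave no verdict.

- **Fitting and turning:** I gripped the large cap by its crown and centred it on the neck. Turning it clockwise under about 5 N, it dropped into the slots. I pressed it to about 18–19 mm below the neck top and turned it about 0.9 rad further to the stop. The stop torque read 0.27 N m, above the 0.15 N m at which it can first be felt. The vertical force was about 10 N at that moment.
- **Peak press:** The highest vertical force I read was about 16 N, while feeling for the catches. I estimate about 25 N on the canister at the stop, against the 45 N limit.
- **Letting up:** The cap first hung at about 17 mm because of the twist still wound up against the stop. I turned it back 0.06 rad and it rose to about 15.0 mm.
- **Last checks:**
  - A light upward pull was resisted with no upward movement.
  - The final pictures show the cap upright and centred within about 1–2 mm.
  - The hand is clear of it, about 0.26 m above the deck, with wrist force near zero.
  - The nearby jar, dish and rack look undisturbed in the last wrist picture; I did not measure the positions of the other items.

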